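# Square up and lock a picture-frame corner

### The arm

A 6-joint arm with a two-finger parallel gripper is mounted at the origin on the work surface. World frame = base frame: x ahead of the robot, y to its left, z up, the work surface at z = 0. Lengths are in m, angles in rad, forces in N, time in s.
With the tool pointing down it reaches from about 0.4 to 0.825 m from the base axis. Payload 7 kg.
Tool frame: the origin (TCP) lies at the centre of the arm's flange, where the gripper is bolted on; the fingertips stand 178 mm ahead of it and the grasp point (between the pads) lies arm.tcp_to_grasp ahead of it (arm.tcp_to_grasp is the distance from the TCP to the grasp point, in m); z points along the fingers, y is the direction in which the jaws open and shut (so a half turn about z gives the same grasp; the last joint's range is limited). The gripper opens to 88 mm and grips with 3 to 60 N. Pads are 19 mm wide; open, the fingers measure 130 mm over their backs; the gripper's body (78 mm by 193 mm) begins 47 mm behind the grasp point.
Start: joints at [1.464, 0.359, 0.012, 0, -1.224, -0.288], TCP at [0.26, 0.623, 0.405] pointing down, gripper open.
Joint ranges: [-3.07, 3.07], [-1.43, 2.12], [-1.02, 1.25], [-3.03, 1.67], [-3.05, -0], [-3.03, 3.03]. Speed limits (rad/s): [2.39, 2.39, 3.01, 3.14, 3.14, 3.14].

### API

Orientations are given as [roll, pitch, yaw] about the fixed x, y, z axes, in that order (R = Rz(yaw) Ry(pitch) Rx(roll)).
In Python, from station import arm gives the robot as it stands.
- The arm moves only by the tool move_arm, never from a script. Its argument "deltas" is a list of rows, each a list of 6 numbers: the shift along the world's x, y, z in mm, then the turn, a rotation vector about the world's x, y, z in degrees. In form: [[tx, ty, tz, ax, ay, az], ...]. A call has exactly 5 rows; each row shifts and turns the commanded pose from where the row before left it; what a row does not reach is not made up. A row lasts 1/12 s, in which the tool goes at most 41.7 mm and 7.16 degrees, less where a joint would pass 70% of its speed; a pose out of reach is approached as far as the arm can. A call with a gripper value outside its range is refused whole. "claw" is the closure in counts, from 0 (fully open) to 255 (shut), set as the call begins (left out, the last holds). The fingers move at their own pace and stop on an object; "squeeze" is the grip in N (left out, the last holds). Time passes only in rows, so rows that do not move let the fingers close, or fill a call up. It gives the time, the measured TCP pose, the force and the opening at its end, in the units of the state.
- arm.get_state(): the state, without advancing time (a new reading comes with each control period).
- arm.grab_frame(name): name is "side" or "top" or "wrist"; returns the picture (384x512x3 uint8, red, green, blue); there is no depth.
- arm.calibration(name): a dict with "intrinsics" (3x3 intrinsics, pixels), "T" (4x4, takes a point from camera to world coordinates); the wrist camera has in their place "mount" (4x4, takes a point from camera to tool coordinates, whose origin is the TCP and whose axes are the flange's). Camera axes: x right, y up, looking along -z (the intrinsics and any distortion apply to the point x, -y, -z); pixel columns grow to the right and rows downward; lengths in m; the calibration is good to about 2 mm. A picture is of the moment at which its call begins: read the wrist's pose just before it. calibration takes no time and is no camera call.
- arm.job_done(): hands the job in, once; it reports no verdict.
Trained networks look in the newest picture that a camera, given by its name, has taken for a name from the list of things; names that differ only in an ending like _2 or _b are one class to them, and where a whole thing is asked for, a point or a joint stands for the part that bears it (a point fixed in the world has none). Each returns a list of dicts, best first, with "score" (0 to 1); they miss things now and then, are a little off and sometimes report something else, mostly with a low value. They report only what shows in the picture. A call takes as long as a camera call.
- arm.spot_in(thing, camera): "xy" ([column, row] in pixels, amid what is visible of it).
- arm.masks_of(thing, camera): "pixels" (384x512 bool, what is visible of it) and "xy" ([column, row] in pixels, amid what is visible of it).
- arm.spot_point(thing, camera): "xy" ([column, row] in pixels: a listed point, or the origin of a listed thing).
The state is a dict: "t": time; "q": joint angles; "qd": joint speeds; "joint_efforts": joint torques, N m; "eef_pos": TCP position; "ee_rot": TCP orientation; "force": force on the tool from outside, world axes, zero at the start; "moment": the same for the moment, N m; "width": finger opening in m.
Only numpy, scipy, OpenCV 4.12 (cv2) and the standard library are available. Lean on these libraries where they do the work, as an engineer would, in place of code of your own. Each camera call takes 0.05 s, during which the arm holds its last target. There are 200 camera calls.

### The job

The picture-frame corner on the plywood board has closed in and is no longer square. Pick up the metal corner square by its grip and press it firmly into the inside of the corner, its longer leg along the fixed rail, so that the square alone pushes the swinging rail back and sits flush, without gaps, against both rails; hold it there a moment. Then lay the square flat in the middle of the cork mat and swing the clamp arm by its knob fully over the end of the swinging rail until it stops, leaving the corner square and everything else where it is.

Things in the scene. Friction and masses are not known exactly. Their poses are not given: they have to be found in the camera images.
- jig: Fixed plywood board 285 x 345 x 12 mm with the frame corner on it. Origin at table height, straight below the point where the inner faces of the two rails meet when square; z up. Board: x -60..225, y -60..285 mm, top 12 mm above the origin. The fixed rail runs along +x, the swinging rail along +y when square; the inside of the corner is the +x +y quadrant.
- fixed_rail (a point): Middle of the inner face of the fixed rail, a pale wooden frame rail 38 wide, 25 high, immovable, held by two dark blocks behind it: at (110, 0) mm in jig, half-way up, 24.5 mm above the table; same axes as jig. Varnished: the square slides easily on it (friction about 0.2). Its inner face is the plane y = 0 of jig, x from 4 to 220 mm, z 12..37 mm above the table.
- swing_rail (a point): Middle of the inner face of the swinging rail, 38 wide, 25 high (12..37 mm above the table), half-way up. It pivots about a vertical screw at (-19, -19) mm in jig, which is 129 mm back along y and 19 mm back along x from this point. y runs along the rail to its free end, x is normal to its inner face (the plane x = 0, y from -106 to +105 mm), pointing into the corner.
- corner_pivot (a joint): Swinging rail angle, rad: 0 = corner square; positive = free end leans into the corner (to jig +x). Starts 0.07 to 0.15. Friction 0.45 N m: some 3.5 N at 100 mm from the corner moves it, and it stays where left. No stop at square (range -0.12..0.2), but 8 to 12 N on each rail beds the square flush on both, and pushing it farther takes about 15 N.
- square_grip (a point): In the wooden grip bar of the metal corner square (loose, 0.32 kg, lying flat, z up), 45 mm above its underside. Bar: 60 long in x, 18 wide in y, from 30 mm below to 16 above this point. The outer faces to press on the rails are the planes x = -50 (y -30..+60) and y = -40 mm (x -40..+90), 45 to 25 mm below this point. Flush, its axes are parallel to jig's.
- square_corner (a point): The square's (relieved) outer corner at its underside: at (-50, -40, -45) mm from square_grip, same axes.
- square: The corner square: two aluminium legs at right angles, 20 wide, 20 high: the longer, 140 mm, along x goes on the fixed rail, the shorter, 100 mm, along y on the swinging rail; braced by a web and a diagonal strip, with an upright wooden grip bar. Origin on its underside, 45 mm below square_grip, same axes.
- mat_center (a point): Centre of the top of the cork mat, 190 (x) x 170 (y) x 3 mm, fixed flat on the table; axes parallel to its sides. The top is 3 mm above the table. The square lies in the middle when its grip is over this point.
- clamp_hinge (a point): Vertical hinge axis of the clamp arm, on a post at (-19, 250) mm in jig, 48 mm above the table; same axes as jig.
- clamp_knob (a point): Middle of the grippable part of the black upright knob at the end of the clamp arm: round, 22 mm across, 26 mm tall there (its top 18 mm above this point), 80 mm above the table, 75 mm from the hinge. The steel arm (top 56 mm above the table) swings level, above the rails.
- clamp_arm (a joint): Angle of the clamp arm in rad: 0 = pointing along jig +x (open), growing clockwise seen from above to 1.571 = pointing along jig -y, over the swinging rail's free end (closed, against its stop). Starts 0 to 0.35; friction about 0.12 N m, stays where it is left.
- screw_jar: small glass jar of screws, 60 mm across, 65 high; a bystander, origin at its underside.
- screwdriver: screwdriver lying on the table; a bystander, origin at its underside.
- offcut: short offcut of frame rail, 120 x 38 x 25 mm; a bystander, origin at its underside.
- tape_measure: tape measure, 70 x 65 x 36 mm; a bystander, origin at its underside.

How it is judged:
On the way, in this order (a step that is already met when the one before it is completed fails the run):
1. the square is pressed flush against the inner faces of both rails (at least 1 N on each), the corner square to 0.02 rad, for 0.3 s (contact force between square and jig_c0 above 1 N and contact force between square and corner_pivot_c0 above 1 N and value of joint corner_pivot between -0.02 and 0.02 rad and angle between the x axis of square_grip and the x axis of jig, either way round below 0.025 rad and horizontal distance between square_corner and jig below 0.004 m and angle between square_grip's own z axis and vertical below 0.06 rad), for 0.3 s.
2. the square lies flat on the cork mat, its grip within 40 mm of the mat's centre, released (horizontal distance between square_grip and mat_center below 0.04 m and height (world z) of square_corner below 0.009 m and angle between square_grip's own z axis and vertical below 0.06 rad and contact force between the fingers and square below 0.1 N), for 0.2 s.
3. the clamp arm is swung over to its stop (at least 1.45 rad) (value of joint clamp_arm above 1.45 rad), for 0.2 s.
At the end, for the whole second after the job is handed in: The corner is square to 0.02 rad, the clamp arm is closed (at least 1.45 rad), the corner square lies flat and still on the cork mat with its grip within 40 mm of the mat's centre, released (all of step 2 and value of joint corner_pivot between -0.02 and 0.02 rad and value of joint clamp_arm above 1.45 rad and linear speed of square below 0.02 m/s); the robot touches nothing.
It fails at once if the robot itself pushes the swinging rail (over 2 N) (contact force between any of the fingers, the arm and corner_pivot_c0 above 2 N).
It fails at once if the square is let go more than 30 mm above the table (height (world z) of square_corner above 0.03 m and contact force between anything else and square below 0.05 N).
It fails at once if a bystander is moved by more than 30 mm (distance of any of screw_jar, screwdriver, offcut, tape_measure from where it was at the start of the episode above 0.03 m).
It also fails if it takes over 70 s, if anything falls off the work surface, if the arm or the gripper's body presses on something with over 40 N, if the wrist force passes 120 N, or if a joint passes its speed limit or range.

## Working session

There is one attempt and no reset: what is moved stays moved. The work goes in short steps, Python scripts to look and compute and a tool call to move; the robot and the scene stay as the last step left them, time stands still between calls to the robot, and variables do not carry over. Pictures are saved under pics/ and viewed, about 8 in all and at most 12, crops included, and the job is handed in when it is done.

Besides the shell and the picture viewer there is one more tool, called after ">>>" as name([rows], argument=value, ...), one row to a line, values as JSON. move_arm: Moves the arm, as the interface text tells. Its arguments: {"type":"object","properties":{"deltas":{"type":"array","items":{"type":"array","items":{"type":"number"}}},"claw":{"type":"number"},"squeeze":{"type":"number"}},"required":["deltas"]}

```bash
mkdir -p pics; ls; cat > h.py <<'E'
import numpy as np,cv2
from station import arm
from scipy.spatial.transform import Rotation as R
def camT(c,st=None):
    k=arm.calibration(c)
    if 'T' in k: return np.array(k['intrinsics']),np.array(k['T']),k
    st=st or arm.get_state(); T=np.eye(4); T[:3,:3]=R.from_euler('xyz',st['ee_rot']).as_matrix(); T[:3,3]=st['eef_pos']
    return np.array(k['intrinsics']),T@np.array(k['mount']),k
def ray(c,xy,z,st=None):
    K,T,k=camT(c,st); p=np.linalg.inv(K)@[xy[0],xy[1],1]; d=T[:3,:3]@[p[0],-p[1],-p[2]]; o=T[:3,3]
    return o+d*(z-o[2])/d[2]
def proj(c,P,st=None):
    K,T,k=camT(c,st); q=(np.linalg.inv(T)@np.append(P,1))[:3]; u=K@[q[0],-q[1],-q[2]]; return u[:2]/u[2]
def save(c,n):
    im=arm.grab_frame(c); cv2.imwrite(f'pics/{n}.png',im[:,:,::-1]); return im
E
python3 - <<'E'
from h import *
print(arm.get_state(),arm.tcp_to_grasp)
ims=[save(c,c+'0') for c in('top','side')]
cv2.imwrite('pics/both.png',cv2.resize(np.vstack(ims),None,fx=.78,fy=.78)[:,:,::-1])
for c in('top','side'):
    k=arm.calibration(c); print(c,{a:np.round(np.array(b),4).tolist() if not isinstance(b,str) else b for a,b in k.items()})
Z=dict(jig=0,fixed_rail=.0245,swing_rail=.0245,square_grip=.045,square_corner=0,square=0,mat_center=.003,clamp_hinge=.048,clamp_knob=.08,screw_jar=0,screwdriver=0,offcut=0,tape_measure=0)
for n,z in Z.items():
    for c in('top','side'):
        for r in arm.spot_point(n,c)[:2]: print(n,c,np.round(r['xy'],1),round(r['score'],2),np.round(ray(c,r['xy'],z),4))
E
```

```text
pics
{'t': 0.0, 'q': array([ 1.46408154e+00,  3.59377443e-01,  1.10401459e-02, -3.55753917e-04,
       -1.22411545e+00, -2.88107844e-01]), 'qd': array([-1.66835362e-04, -7.00106056e-04, -1.49114001e-03, -1.24574101e-03,
       -4.12313048e-04, -3.79025916e-05]), 'joint_efforts': array([-1.04899147e-03, -5.82726359e+01,  2.93049645e+01,  6.99740946e+00,
        6.91365130e-03, -1.60767645e-04]), 'eef_pos': array([0.25955376, 0.62287768, 0.4037194 ]), 'ee_rot': array([ 3.13990948e+00, -1.50052156e-04, -3.94943660e-01]), 'force': array([-0.60285084, -0.4879339 ,  0.06118707]), 'moment': array([0.02332657, 0.04629144, 0.06588267]), 'width': 0.08774003928963645} 0.1593
top {'intrinsics': [[347.6931, 0.0, 256.7345], [0.0, 347.6931, 188.866], [0.0, 0.0, 1.0]], 'T': [[-0.0219, 0.9991, -0.0371, 0.4361], [-0.9991, -0.0232, -0.0357, -0.0253], [-0.0365, 0.0363, 0.9987, 1.071], [0.0, 0.0, 0.0, 1.0]]}
side {'intrinsics': [[470.9095, 0.0, 257.6595], [0.0, 470.9095, 193.9614], [0.0, 0.0, 1.0]], 'T': [[0.9478, 0.201, -0.2477, 0.1203], [-0.3186, 0.5572, -0.7668, -1.1698], [-0.0161, 0.8056, 0.5922, 0.9
[... 1267 characters left out ...]
162.1 135.7] 0.68 [0.6494 0.306  0.    ]
screw_jar side [359.7 269.8] 0.59 [ 0.6777 -0.3642  0.    ]
screw_jar side [269.2 154.3] 0.58 [ 0.6475  0.3063 -0.    ]
screwdriver top [378.2 120.7] 0.63 [ 0.6764 -0.3642  0.    ]
screwdriver top [307.1 132.1] 0.42 [ 0.6475 -0.1463  0.    ]
screwdriver side [360.4 272.4] 0.95 [ 0.6746 -0.3739  0.    ]
screwdriver side [294.7 309.4] 0.26 [ 0.452  -0.4345  0.    ]
offcut top [192.5 233.6] 0.74 [0.3422 0.2147 0.    ]
offcut side [193.7 179. ] 0.66 [0.3338 0.2398 0.    ]
tape_measure top [344.8 249.3] 0.83 [ 0.2861 -0.2505  0.    ]
tape_measure top [404.5 190. ] 0.25 [ 0.462  -0.4358  0.    ]
tape_measure side [213.4 272.9] 0.84 [ 0.2858 -0.2383  0.    ]
```

View pics/both.png

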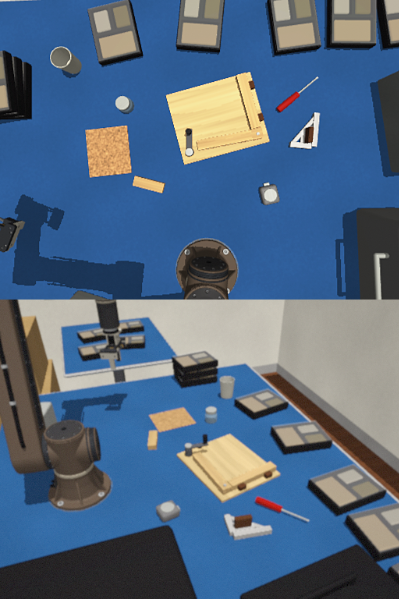

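The picture shows the board mid-scene (top, about (280,155) full-scale), the square to its right near (400,170), the mat at left (140,195), and the jar, offcut, tape and screwdriver around them. Next I'll zoom in.

```bash
python3 - <<'E'
from h import *
im=cv2.imread('pics/top0.png'); c=im[85:225,200:430]; cv2.imwrite('pics/crop.png',cv2.resize(c,None,fx=3.47,fy=3.47,interpolation=cv2.INTER_CUBIC))
arm.grab_frame('top')
for n,z in(('jig',.012),('mat_center',.003),('square',.01)):
    for r in arm.masks_of(n,'top')[:2]:
        m=r['pixels'].astype(np.uint8); cs,_=cv2.findContours(m,0,2); c=max(cs,key=cv2.contourArea)
        b=cv2.boxPoints(cv2.minAreaRect(c)); P=np.array([ray('top',x,z) for x in b])[:,:2]
        print(n,round(r['score'],2),m.sum(),np.round(r['xy']),'corners',P.round(4).tolist(),'sides',np.linalg.norm(P-np.roll(P,-1,0),axis=1).round(3),'ctr',P.mean(0).round(4),'ang',np.degrees(np.arctan2(*(np.roll(P,-1,0)-P)[:,::-1].T)).round(1))
E
```

```text
jig 0.9 10568 [281. 151.] corners [[0.6907, 0.1504], [0.7745, -0.1929], [0.493, -0.2603], [0.4079, 0.0782]] sides [0.353 0.289 0.349 0.292] ctr [ 0.5915 -0.0562] ang [ -76.3 -166.5  104.1   14.3]
mat_center 0.86 3285 [141. 193.] corners [[0.5602, 0.4766], [0.5727, 0.3057], [0.3809, 0.2887], [0.3676, 0.4584]] sides [0.171 0.192 0.17  0.194] ctr [0.4703 0.3823] ang [ -85.8 -174.9   94.5    5.4]
```

View pics/crop.png

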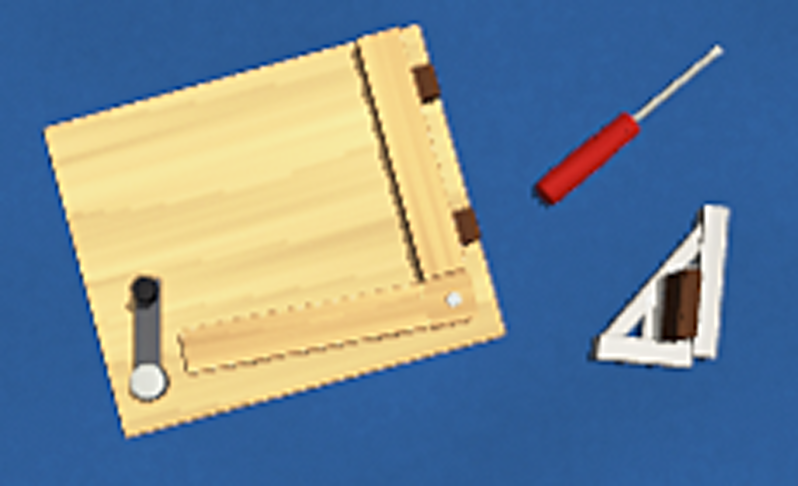

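The board's yaw is about 14° and the jig origin is near (0.539,-0.186). The square's corner is at crop (715,358), with its long leg along about world +x. Next I travel above the square.

>>> move_arm([
  [20,-36,0,0,0,4.5],
  [20,-36,0,0,0,4.5],
  [20,-36,0,0,0,4.5],
  [20,-36,0,0,0,4.5],
  [20,-36,0,0,0,4.6],
], claw=0)

```text
t: 2.02
eef_pos: [0.3601, 0.4413, 0.4048]
ee_rot: [-3.141, -0.0, 0.004]
force: [1.0, -0.0, -0.1]
width: 0.0874
```

>>> move_arm([
  [20,-36,0,0,0,0],
  [20,-36,0,0,0,0],
  [20,-36,0,0,0,0],
  [20,-36,0,0,0,0],
  [20,-36,0,0,0,0],
])

```text
t: 2.43
eef_pos: [0.4601, 0.2611, 0.4051]
ee_rot: [-3.141, -0.001, 0.0]
force: [1.4, 0.4, 1.0]
width: 0.0875
```

>>> move_arm([
  [3,-41,0,0,0,0],
  [3,-41,0,0,0,0],
  [3,-41,0,0,0,0],
  [3,-41,0,0,0,0],
  [3,-41,0,0,0,0],
])

```text
t: 2.85
eef_pos: [0.4742, 0.0561, 0.4051]
ee_rot: [-3.141, -0.001, 0.0]
force: [0.7, 0.1, 0.7]
width: 0.0875
```

>>> move_arm([
  [6,-38,0,0,0,0],
  [6,-38,0,0,0,0],
  [6,-38,0,0,0,0],
  [6,-38,0,0,0,0],
  [6,-38,0,0,0,0],
])

```text
t: 3.27
eef_pos: [0.5044, -0.1339, 0.4051]
ee_rot: [-3.141, -0.001, -0.0]
force: [0.7, 0.6, -1.0]
width: 0.0877
```

```bash
cat >> h.py <<'E'
def pts(c,names,st):
    Z=dict(jig=0,fixed_rail=.0245,swing_rail=.0245,square_grip=.045,square_corner=0,square=0,mat_center=.003,clamp_hinge=.048,clamp_knob=.08)
    for n in names:
        for r in arm.spot_point(n,c)[:2]: print(n,np.round(r['xy'],1),round(r['score'],2),np.round(ray(c,r['xy'],Z[n],st),4))
E
python3 - <<'E'
from h import *
st=arm.get_state(); print(st['q'].round(2)); k=arm.calibration('wrist'); print(k['mount'].round(3),k['intrinsics'].round(0).tolist())
save('wrist','w0'); pts('wrist',['jig','fixed_rail','swing_rail','clamp_hinge','clamp_knob','square_grip','square_corner'],st)
np.save('st_w0.npy',st,allow_pickle=True)
E
```

```text
[ 0.12  0.11 -0.32  0.   -1.14  1.45]
[[-0.001  0.963  0.269  0.073]
 [ 1.     0.     0.    -0.001]
 [ 0.     0.269 -0.963  0.019]
 [ 0.     0.     0.     1.   ]] [[318.0, 0.0, 260.0], [0.0, 318.0, 191.0], [0.0, 0.0, 1.0]]
jig [478.1   6. ] 0.35 [ 0.6776 -0.3699  0.    ]
swing_rail [207.7 154.1] 0.91 [ 0.5202 -0.0734  0.0245]
swing_rail [ 67.3 151.1] 0.44 [0.5237 0.0866 0.0245]
clamp_hinge [ 88.8 213.1] 0.94 [0.4572 0.0595 0.048 ]
clamp_knob [ 64.8 150. ] 0.72 [0.533 0.055 0.08 ]
square_grip [502.8 164.8] 0.81 [ 0.5115 -0.3974  0.045 ]
square_corner [501.  162.3] 0.65 [ 0.5059 -0.4294  0.    ]
square_corner [496.  197.9] 0.62 [ 0.4602 -0.4323  0.    ]
```

View pics/w0.png

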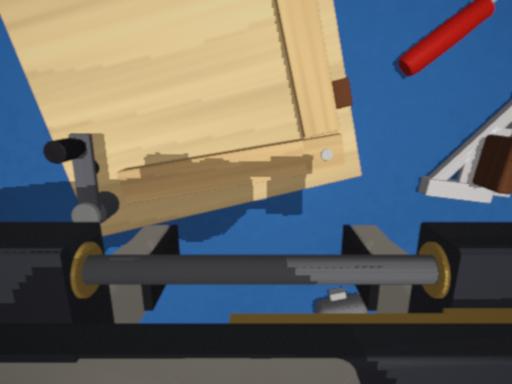

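This shows the swinging rail running from about (119,175) to the screw at (327,155), the fixed rail's inner edge from (273,0) to (304,136), the board corner at (360,177), the clamp at (88,210) with its knob at (65,150), and the square at the right edge. I'll fit the jig from these.

```bash
python3 - <<'E'
from h import *
st=np.load('st_w0.npy',allow_pickle=True).item()
from scipy.optimize import least_squares
def r(x,z): return ray('wrist',x,z,st)[:2]
obs=[((327,155),.038,(-19,-19)),((360,177),.012,(-60,-60)),((304,136),.037,(4,0))]
top=[((241.1,191.9),.048,(-19,250))]
for x,z,j in obs: print(x,j,r(x,z).round(4))
a,b=r((273,0),.037),r((304,136),.037); print('fixed inner',a.round(4),b.round(4),np.degrees(np.arctan2(*(a-b)[::-1])))
a,b=r((121,172),.037),r((303,138),.037); print('swing inner',a.round(4),b.round(4),np.degrees(np.arctan2(*(a-b)[::-1]))-90)
a,b=r((340,50),.012),r((360,177),.012); print('board right edge',np.degrees(np.arctan2(*(a-b)[::-1])))
P=[(r(x,z),j) for x,z,j in obs]+[(np.array([.4572,.0595]),(-19,250)),(ray('top',(242.8,192.3),.048)[:2],(-19,250)),(np.array([.6479,-.1542]),(110,0))]
# board corners from top
for p,j in (((0.6907, 0.1504),(225,285)),((0.7745,-0.1929),(225,-60)),((0.493,-0.2603),(-60,-60)),((0.4079,0.0782),(-60,285))): P.append((np.array(p),j))
f=lambda v:np.concatenate([ (v[:2]+R.from_euler('z',v[2]).as_matrix()[:2,:2]@(np.array(j)/1000)-p)*1000 for p,j in P])
s=least_squares(f,[.54,-.19,.25],loss='soft_l1',f_scale=3); print(s.x[:2].round(4),np.degrees(s.x[2])); print(f(s.x).reshape(-1,2).round(1).tolist())
E
```

```text
(327, 155) (-19, -19) [ 0.5212 -0.207 ]
(360, 177) (-60, -60) [ 0.4903 -0.2538]
(304, 136) (4, 0) [ 0.5419 -0.1811]
fixed inner [ 0.6734 -0.146 ] [ 0.5419 -0.1811] 14.911669270506456
swing inner [0.502  0.0226] [ 0.5397 -0.18  ] 10.530136434128679
board right edge 13.32457951873169
[ 0.5376 -0.1831] 13.627056686951274
[[2.4, 1.0], [3.1, -1.8], [-0.4, -1.1], [3.0, -4.1], [-4.7, 2.7], [-3.4, -3.0], [-1.6, -3.5], [-4.1, 4.5], [0.4, 4.8], [4.2, 1.5]]
```

>>> move_arm([
  [0,-38,0,0,0,0],
  [0,-38,0,0,0,0],
  [0,-38,0,0,0,0],
  [0,-38,0,0,0,0],
  [0,-38,0,0,0,0],
])

```text
t: 4.08
eef_pos: [0.505, -0.3222, 0.4051]
ee_rot: [3.141, -0.001, 0.003]
force: [1.2, 1.3, -0.1]
width: 0.0874
```

>>> move_arm([
  [-5,-35,0,0,0,0],
  [-5,-35,0,0,0,0],
  [0,0,0,0,0,0],
  [0,0,0,0,0,0],
  [0,0,0,0,0,0],
])

```text
t: 4.5
eef_pos: [0.495, -0.3911, 0.4045]
ee_rot: [-3.141, 0.0, 0.0]
force: [-0.3, 0.6, -0.7]
width: 0.0876
```

```bash
python3 - <<'E'
from h import *
st=arm.get_state(); print(st['q'].round(2))
save('wrist','w1'); pts('wrist',['square_grip','square_corner','square'],st)
np.save('st_w1.npy',st,allow_pickle=True)
E
```

```text
[-0.36  0.29 -0.09 -0.   -1.19  1.93]
square_grip [262.4 151.9] 0.61 [ 0.5159 -0.3929  0.045 ]
square_grip [292.4 190.3] 0.16 [ 0.4731 -0.4263  0.045 ]
square_corner [292.6 192.5] 0.57 [ 0.4577 -0.4313  0.    ]
square [263. 148.] 0.75 [ 0.5138 -0.3939  0.    ]
```

View pics/w1.png

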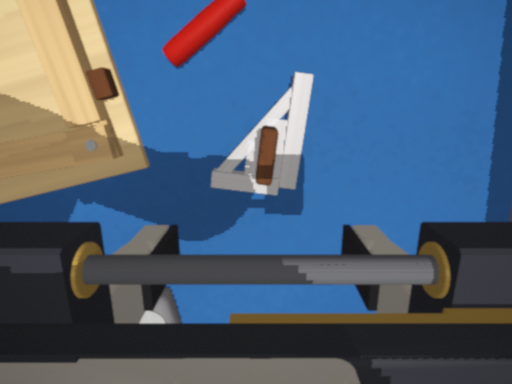

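The square is well in view: the bar's top face spans about (257..277, 127..184), and the long leg's outer top edge runs (312,75)→(296,188).

```bash
python3 - <<'E'
from h import *
st=np.load('st_w1.npy',allow_pickle=True).item()
r=lambda x,z: ray('wrist',x,z,st)[:2]
ang=lambda a,b:np.degrees(np.arctan2(*(a-b)[::-1]))
im=cv2.imread('pics/w1.png').astype(int)
# refine: brown mask (bar), white mask (legs)
b,g,rr=im[...,0],im[...,1],im[...,2]
m=((rr>b+35)&(rr<180)&(rr>80)).astype(np.uint8); m[:,:225]=0;m[:,300:]=0;m[200:]=0
w=((abs(rr-b)<40)&(rr>95)).astype(np.uint8); w[:,:205]=0;w[:,330:]=0;w[:65]=0;w[205:]=0
print(m.sum(),w.sum())
c=np.concatenate(cv2.findContours(m,0,2)[0]); print('bar',cv2.minAreaRect(c),cv2.boxPoints(cv2.minAreaRect(c)).round(0).tolist())
# right edge of long leg by row
ys=np.arange(85,175); xs=np.array([np.where(w[y])[0].max() for y in ys])
p=np.polyfit(ys,xs+.5,1); print('edge resid',np.abs(np.polyval(p,ys)-xs-.5).max())
A,B=r((np.polyval(p,85),85),.02),r((np.polyval(p,175),175),.02); print('long edge ang',ang(A,B))
for q in ((313,74),(296,189),(277,193),(211,186)): print(q,r(q,.02).round(4))
a,b2=r((270,127),.061),r((264,183.5),.061); print('bar',a.round(4),b2.round(4),ang(a,b2),np.linalg.norm(a-b2),((a+b2)/2).round(4))
for x,z,n in(((91,145),.038,'pivot'),((147,165),.012,'bcorner'),((98,7),.012,'edge')): print(n,r(x,z).round(4))
print('board edge ang',ang(r((93,5),.012),r((147,165),.012)))
fi=[r((18,0),.037),r((73,123),.037)]; print('fixed inner',np.round(fi,4).tolist(),ang(*fi))
E
```

```text
838 5380
bar ((253.49830627441406, 92.30415344238281), (185.89657592773438, 28.745481491088867), 78.55066680908203) [[221.0, 4.0], [249.0, -2.0], [286.0, 181.0], [258.0, 186.0]]
edge resid 0.5709923035765883
long edge ang -7.251846359547323
(313, 74) [ 0.5967 -0.4476]
(296, 189) [ 0.4678 -0.4332]
(277, 193) [ 0.4628 -0.4106]
(211, 186) [ 0.4715 -0.3321]
bar [ 0.5434 -0.4004] [ 0.485  -0.3945] -5.696990842039554 0.05873292018537951 [ 0.5142 -0.3974]
pivot [ 0.5224 -0.2061]
bcorner [ 0.4953 -0.2556]
edge [ 0.6637 -0.2203]
board edge ang 13.317410823133628
fixed inner [[0.6634, -0.1546], [0.5459, -0.1896]] 16.597785420402914
```

>>> move_arm([
  [4,-1,-30,0,0,-2],
  [4,-1,-30,0,0,-2],
  [4,-1,-30,0,0,-1.5],
  [4,-2,-30,0,0,-1.5],
  [3,-1,-30,0,0,0],
], claw=0)

```text
t: 5.12
eef_pos: [0.5143, -0.397, 0.254]
ee_rot: [3.141, -0.001, -0.123]
force: [0.9, -0.3, 0.4]
width: 0.0879
```

>>> move_arm([
  [0,0,-12,0,0,0],
  [0,0,-12,0,0,0],
  [0,0,-12,0,0,0],
  [0,0,-12,0,0,0],
  [0,0,0,0,0,0],
])

```text
t: 5.53
eef_pos: [0.5131, -0.3975, 0.2051]
ee_rot: [-3.141, 0.002, -0.123]
force: [-0.9, 0.5, -0.5]
width: 0.0873
```

>>> move_arm([
  [0,0,0,0,0,0],
  [0,0,0,0,0,0],
  [0,0,0,0,0,0],
  [0,0,0,0,0,0],
  [0,0,0,0,0,0],
], claw=255, squeeze=45)

```text
t: 5.95
eef_pos: [0.5138, -0.3981, 0.2074]
ee_rot: [3.141, -0.001, -0.123]
force: [-0.8, -0.0, 1.0]
width: 0.0595
```

>>> move_arm([
  [0,0,0,0,0,0],
  [0,0,0,0,0,0],
  [0,0,0,0,0,0],
  [0,0,0,0,0,0],
  [0,0,0,0,0,0],
])

```text
t: 6.37
eef_pos: [0.5136, -0.398, 0.2066]
ee_rot: [-3.142, 0.0, -0.123]
force: [-0.7, -0.8, -0.2]
width: 0.0265
```

>>> move_arm([
  [0,0,0,0,0,0],
  [0,0,0,0,0,0],
  [0,0,0,0,0,0],
  [0,0,0,0,0,0],
  [0,0,0,0,0,0],
])

```text
t: 6.78
eef_pos: [0.5136, -0.3979, 0.2066]
ee_rot: [-3.142, 0.0, -0.123]
force: [-1.0, 0.7, -0.3]
width: 0.0175
```

>>> move_arm([
  [0,0,8,0,0,0],
  [0,0,20,0,0,0],
  [0,0,25,0,0,0],
  [0,0,25,0,0,0],
  [0,0,22,0,0,0],
])

```text
t: 7.2
eef_pos: [0.5135, -0.3979, 0.3083]
ee_rot: [-3.141, 0.0, -0.123]
force: [0.4, -0.2, -3.2]
width: 0.0177
```

```bash
python3 - <<'E'
from h import *
st=arm.get_state(); print(st['q'].round(2),st['force'],st['moment'],st['eef_pos'],st['ee_rot'],st['width'])
save('wrist','w2'); pts('wrist',['swing_rail'],st)
E
```

```text
[-0.36  0.39 -0.17 -0.   -1.01  1.81] [ 0.42892255 -0.21894852 -3.17523219] [-0.08806743 -0.1003457   0.01038477] [ 0.51345384 -0.39786742  0.30825604] [-3.14149659e+00  1.75296691e-04 -1.22584491e-01] 0.017657161816900743
```

View pics/w2.png

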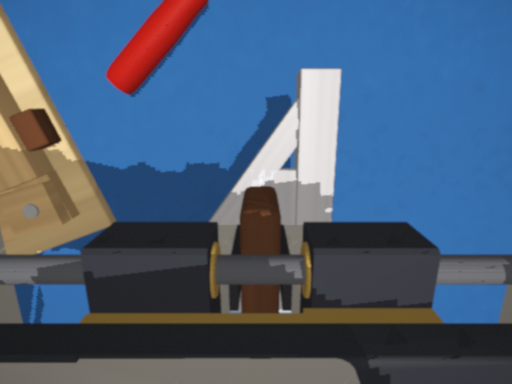

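The square is held upright. Its long-leg far end appears at (300..341, 70), and I'll use that to measure the offset in the grip.

```bash
python3 - <<'E'
from h import *
st=arm.get_state()
z=st['eef_pos'][2]-.1866
Ri=R.from_euler('z',-st['ee_rot'][2])
for x in((341,69),(300,70)): print(x,(Ri.apply(ray('wrist',x,z,st)-st['eef_pos'])*1000).round(1))
j=np.array([.538,-.1835]);a=np.radians(14)
M=R.from_euler('z',a).as_matrix()[:2,:2]
for d in((50,40),(80,65),(90,100)): print(d,(j+M@(np.array(d)/1000)).round(4))
E
```

```text
(341, 69) [  89.5  -40.  -186.6]
(300, 70) [  89.1  -19.7 -186.6]
(50, 40) [ 0.5768 -0.1326]
(80, 65) [ 0.5999 -0.1011]
(90, 100) [ 0.6011 -0.0647]
```

>>> move_arm([
  [9,30,0,0,0,2.1],
  [9,30,0,0,0,2.1],
  [9,30,0,0,0,2.1],
  [9,30,0,0,0,2.1],
  [9,30,0,0,0,2.1],
])

```text
t: 7.72
eef_pos: [0.5583, -0.2465, 0.306]
ee_rot: [-3.141, 0.001, 0.062]
force: [0.6, -0.1, -4.0]
width: 0.0179
```

>>> move_arm([
  [9,30,0,0,0,2.1],
  [9,30,0,0,0,2.1],
  [9,30,0,0,0,2.1],
  [8,30,0,0,0,2.1],
  [7,27,0,0,0,2.1],
])

```text
t: 8.13
eef_pos: [0.6005, -0.0991, 0.306]
ee_rot: [-3.141, 0.001, 0.246]
force: [0.1, -0.5, -4.0]
width: 0.0179
```

>>> move_arm([
  [0,0,-20,0,0,0],
  [0,0,-20,0,0,0],
  [0,0,0,0,0,0],
  [0,0,0,0,0,0],
  [0,0,0,0,0,0],
])

```text
t: 8.55
eef_pos: [0.6008, -0.1012, 0.2672]
ee_rot: [3.141, 0.0, 0.244]
force: [0.2, 0.1, -2.6]
width: 0.0175
```

```bash
python3 - <<'E'
from h import *
st=arm.get_state(); print(st['eef_pos'],st['ee_rot'],st['force'],st['moment']); np.save('st_w3.npy',st,allow_pickle=True)
a=save('wrist','w3');b=save('top','t3')
cv2.imwrite('pics/c3.png',np.vstack([a[:230],cv2.resize(b[85:195,200:340],(512,402),interpolation=cv2.INTER_CUBIC)[:370]])[:600,:,::-1])
pts('wrist',['fixed_rail','swing_rail','square_corner'],st)
E
```

```text
[ 0.60082303 -0.1012498   0.26719627] [3.14125294e+00 1.01513726e-04 2.43798689e-01] [ 0.17727871  0.05229419 -2.6212433 ] [-0.05960335 -0.10925702  0.00104292]
fixed_rail [349.  165.3] 0.81 [ 0.6444 -0.1554  0.0245]
```

View pics/c3.png

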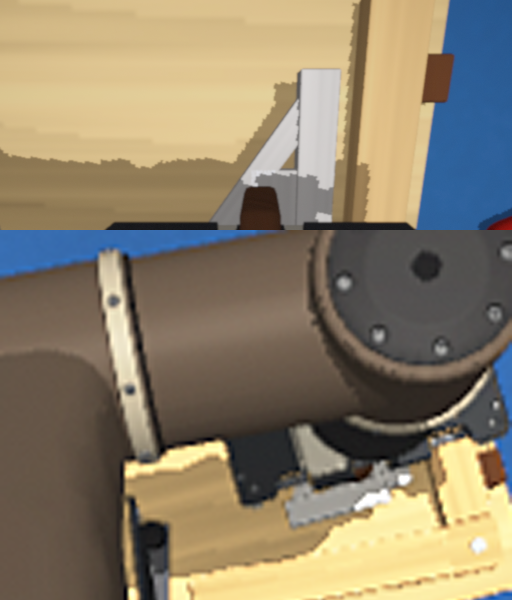

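The top half shows the long leg (300..341) roughly parallel to the fixed rail's inner edge (~x 368). The bottom half (top camera) shows the square inside the corner, clear of both rails. Next I measure the rail line precisely.

```bash
python3 - <<'E'
from h import *
st=np.load('st_w3.npy',allow_pickle=True).item()
im=cv2.imread('pics/w3.png').astype(float).sum(2)
Ri=R.from_euler('z',-st['ee_rot'][2])
def line(lo,hi,sign,z,rows):
    x=[lo+np.argmax(sign*np.diff(im[y,lo:hi]))+1 for y in rows]
    p=np.polyfit(rows,x,1); e=np.abs(np.polyval(p,rows)-x); g=e<1.5; p=np.polyfit(np.array(rows)[g],np.array(x)[g],1)
    a,b=[ (Ri.apply(ray('wrist',(np.polyval(p,y),y),z,st)-st['eef_pos'])*1000) for y in(rows[0],rows[-1])]
    print(p.round(3),g.mean(),a.round(1),b.round(1),'yaw rel tool',np.degrees(np.arctan2(a[1]-b[1],a[0]-b[0])).round(2))
line(356,380,1,.037,range(5,160))
line(340,358,-1,.012,range(5,160))
line(325,346,-1,st['eef_pos'][2]-.1866,range(75,160))
E
```

```text
[-8.70000e-02  3.70994e+02] 1.0 [ 128.1  -65.1 -230.2] [  35.9  -64.7 -230.2] yaw rel tool -0.26
[-7.30000e-02  3.54316e+02] 0.9548387096774194 [ 134.6  -61.9 -255.2] [  31.6  -61.5 -255.2] yaw rel tool -0.19
[5.90000e-02 3.35649e+02] 0.38823529411764707 [  85.6  -39.3 -186.6] [  43.6  -44.8 -186.6] yaw rel tool 7.41
```

>>> move_arm([
  [0,0,-15,0,0,0],
  [0,0,-15,0,0,0],
  [0,0,-11,0,0,0],
  [0,0,-5,0,0,0],
  [0,0,0,0,0,0],
])

```text
t: 9.22
eef_pos: [0.6003, -0.1011, 0.2196]
ee_rot: [-3.141, 0.002, 0.244]
force: [0.4, 0.1, -3.0]
width: 0.0177
```

>>> move_arm([
  [4.2,-17.5,0,0,0,0],
  [0.5,-2,0,0,0,0],
  [0,0,0,0,0,0],
  [0,0,0,0,0,0],
  [0,0,0,0,0,0],
])

```text
t: 9.63
eef_pos: [0.6053, -0.1202, 0.2211]
ee_rot: [3.142, -0.001, 0.244]
force: [-0.3, -0.2, -2.7]
width: 0.0182
```

```bash
cat > f.py <<'E'
from h import *
for i in range(4):
    if i: arm.grab_frame('side')
    st=arm.get_state(); M=R.from_euler('z',-np.radians(13.8))
    print(round(st['t'],2),'jigpos',(M.apply(st['eef_pos']-[.538,-.1835,0])*1000).round(1),'F jig',M.apply(st['force']).round(1),'Mz',st['moment'].round(2),'yaw',np.degrees(st['ee_rot'][2]).round(2))
E
python3 f.py
```

```text
9.63 jigpos [ 80.5  45.4 221.1] F jig [-0.3 -0.2 -2.7] Mz [-0.07  0.02  0.01] yaw 13.97
9.68 jigpos [ 80.5  45.5 221. ] F jig [ 1.  -0.6 -3.4] Mz [-0.07 -0.03 -0.05] yaw 13.99
9.73 jigpos [ 80.5  45.5 221. ] F jig [-0.9  0.4 -3.9] Mz [-0.09  0.01 -0.06] yaw 14.0
9.78 jigpos [ 80.5  45.5 220.9] F jig [-0.   0.5 -3.2] Mz [-0.07 -0.05 -0.01] yaw 14.0
```

>>> move_arm([
  [0.25,-1,0,0,0,0],
  [0.25,-1,0,0,0,0],
  [0.25,-1,0,0,0,0],
  [0.25,-1,0,0,0,0],
  [0,0,0,0,0,0],
])

```text
t: 10.2
eef_pos: [0.6064, -0.1247, 0.2207]
ee_rot: [3.142, 0.0, 0.244]
force: [-0.9, -0.5, -3.8]
width: 0.0178
```

```bash
python3 f.py|tail -2
```

```text
10.3 jigpos [ 80.4  41.  220.6] F jig [ 1.2 -0.2 -2.5] Mz [-0.07 -0.05  0.09] yaw 13.97
10.35 jigpos [ 80.4  41.  220.6] F jig [-0.3  0.1 -3.3] Mz [-0.02 -0.06 -0.03] yaw 13.98
```

>>> move_arm([
  [0.2,-0.8,0,0,0,0],
  [0.2,-0.8,0,0,0,0],
  [0.1,-0.4,0,0,0,0],
  [0,0,0,0,0,0],
  [0,0,0,0,0,0],
])

```text
t: 10.77
eef_pos: [0.6066, -0.1257, 0.2204]
ee_rot: [-3.14, 0.0, 0.244]
force: [-0.9, 6.1, -2.5]
width: 0.0179
```

```bash
python3 f.py|tail -2
```

```text
10.87 jigpos [ 80.4  39.8 220.4] F jig [ 0.3  6.5 -3.1] Mz [ 2.25  0.43 -0.18] yaw 13.96
10.92 jigpos [ 80.4  39.8 220.4] F jig [ 0.8  6.7 -2.4] Mz [ 2.24  0.45 -0.14] yaw 13.96
```

>>> move_arm([
  [-3.9,-0.95,0,0,0,-0.2],
  [-3.9,-0.95,0,0,0,0],
  [-3.9,-0.95,0,0,0,0],
  [-2,-0.5,0,0,0,0],
  [0,0,0,0,0,0],
])

```text
t: 11.33
eef_pos: [0.5925, -0.1291, 0.2205]
ee_rot: [-3.14, 0.0, 0.24]
force: [-1.3, 5.9, -2.4]
width: 0.0175
```

```bash
python3 f.py|tail -2
```

```text
11.43 jigpos [ 66.   39.8 220.4] F jig [-0.8  6.1 -1.5] Mz [2.18 0.72 0.04] yaw 13.77
11.48 jigpos [ 66.1  39.8 220.4] F jig [-0.7  6.  -2.7] Mz [2.24 0.75 0.03] yaw 13.77
```

>>> move_arm([
  [-1.5,-0.37,0,0,0,0],
  [-1.5,-0.37,0,0,0,0],
  [-1.5,-0.37,0,0,0,0],
  [-1.5,-0.37,0,0,0,0],
  [0,0,0,0,0,0],
])

```text
t: 11.9
eef_pos: [0.5868, -0.1305, 0.2205]
ee_rot: [-3.14, -0.0, 0.24]
force: [-2.3, 6.6, -2.6]
width: 0.0181
```

```bash
python3 f.py|tail -2
```

```text
12.0 jigpos [ 60.1  39.8 220.5] F jig [ 0.   6.2 -2.6] Mz [ 2.35  0.44 -0.01] yaw 13.78
12.05 jigpos [ 60.1  39.8 220.5] F jig [ 0.1  7.  -2.6] Mz [2.37 0.49 0.  ] yaw 13.77
```

>>> move_arm([
  [-1,-0.25,0,0,0,0],
  [-1,-0.25,0,0,0,0],
  [-1,-0.25,0,0,0,0],
  [-1,-0.25,0,0,0,0],
  [0,0,0,0,0,0],
])

```text
t: 12.47
eef_pos: [0.584, -0.1311, 0.2209]
ee_rot: [-3.141, -0.003, 0.241]
force: [2.3, 7.1, -3.6]
width: 0.0174
```

```bash
python3 f.py|tail -2
```

```text
12.57 jigpos [ 57.2  39.9 220.9] F jig [ 4.   7.1 -4.2] Mz [ 2.98 -0.89  0.02] yaw 13.8
12.62 jigpos [ 57.2  39.9 220.9] F jig [ 3.8  7.2 -4.1] Mz [ 2.94 -0.88 -0.04] yaw 13.8
```

>>> move_arm([
  [-1,-0.25,0,0,0,0],
  [-1,-0.25,0,0,0,0],
  [-1,-0.25,0,0,0,0],
  [-1,-0.25,0,0,0,0],
  [0,0,0,0,0,0],
])

```text
t: 13.03
eef_pos: [0.5804, -0.132, 0.2212]
ee_rot: [-3.141, -0.004, 0.241]
force: [3.0, 8.4, -2.8]
width: 0.0175
```

```bash
python3 f.py|tail -2
```

```text
13.13 jigpos [ 53.5  39.9 221.2] F jig [ 4.5  7.8 -2.2] Mz [ 3.41 -1.09 -0.04] yaw 13.81
13.18 jigpos [ 53.5  39.9 221.2] F jig [ 4.1  7.8 -2.6] Mz [ 3.34 -1.08 -0.02] yaw 13.81
```

>>> move_arm([
  [-0.7,-0.2,0,0,0,0],
  [-0.7,-0.2,0,0,0,0],
  [-0.7,-0.2,0,0,0,0],
  [0,0,0,0,0,0],
  [0,0,0,0,0,0],
])

```text
t: 13.6
eef_pos: [0.5784, -0.1325, 0.2212]
ee_rot: [-3.141, -0.004, 0.241]
force: [1.8, 9.3, -2.7]
width: 0.0176
```

```bash
python3 f.py|tail -2
```

```text
13.7 jigpos [ 51.4  39.9 221.2] F jig [ 4.9  8.2 -2.5] Mz [ 3.54 -1.09 -0.03] yaw 13.81
13.75 jigpos [ 51.4  39.9 221.2] F jig [ 4.5  8.8 -2.8] Mz [ 3.64 -1.09 -0.04] yaw 13.81
```

>>> move_arm([
  [-0.7,-0.15,0,0,0,0],
  [-0.7,-0.15,0,0,0,0],
  [-0.7,-0.15,0,0,0,0],
  [0,0,0,0,0,0],
  [0,0,0,0,0,0],
])

```text
t: 14.17
eef_pos: [0.5763, -0.133, 0.2212]
ee_rot: [-3.141, -0.004, 0.241]
force: [2.7, 9.5, -2.2]
width: 0.0178
```

```bash
python3 f.py|tail -2
```

```text
14.27 jigpos [ 49.2  39.9 221.3] F jig [ 5.1  9.1 -2.4] Mz [ 3.46 -1.13 -0.01] yaw 13.81
14.32 jigpos [ 49.3  39.9 221.3] F jig [ 4.1  8.  -2.1] Mz [ 3.45 -1.14 -0.01] yaw 13.81
```

>>> move_arm([
  [-0.5,-0.12,0,0,0,0],
  [-0.5,-0.12,0,0,0,0],
  [0,0,0,0,0,0],
  [0,0,0,0,0,0],
  [0,0,0,0,0,0],
])

```text
t: 14.73
eef_pos: [0.5756, -0.1332, 0.2213]
ee_rot: [-3.141, -0.005, 0.241]
force: [3.5, 9.0, -3.4]
width: 0.0177
```

```bash
python3 f.py|tail -2; python3 - <<'E'
from h import *
a=save('side','s4'); b=save('top','t4')
cv2.imwrite('pics/c4.png',np.vstack([cv2.resize(b[110:190,220:340],(600,400),interpolation=3),cv2.resize(a[190:270,200:400],(600,240),interpolation=3)])[:600,:,::-1])
E
```

```text
14.83 jigpos [ 48.5  39.9 221.3] F jig [ 6.3  8.4 -3.6] Mz [ 3.61 -1.54 -0.03] yaw 13.81
14.88 jigpos [ 48.5  39.9 221.3] F jig [ 6.5  7.8 -3.8] Mz [ 3.62 -1.53  0.  ] yaw 13.81
```

>>> move_arm([
  [-0.4,-0.1,0,0,0,0],
  [-0.4,-0.1,0,0,0,0],
  [0.0,-0.2,0,0,0,0],
  [0,0,0,0,0,0],
  [0,0,0,0,0,0],
])

```text
t: 15.4
eef_pos: [0.5753, -0.1333, 0.2215]
ee_rot: [-3.141, -0.007, 0.241]
force: [5.4, 11.1, -3.6]
width: 0.018
```

```bash
python3 f.py|tail -2
```

```text
15.5 jigpos [ 48.2  39.9 221.4] F jig [ 7.5  9.3 -3.7] Mz [ 4.19 -2.06  0.06] yaw 13.82
15.55 jigpos [ 48.2  39.9 221.4] F jig [ 7.7  9.4 -5.1] Mz [ 4.2  -2.09  0.01] yaw 13.82
```

>>> move_arm([
  [-0.4,-0.1,0,0,0,0],
  [-0.3,-0.15,0,0,0,0],
  [0,0,0,0,0,0],
  [0,0,0,0,0,0],
  [0,0,0,0,0,0],
])

```text
t: 15.97
eef_pos: [0.575, -0.1333, 0.2215]
ee_rot: [-3.141, -0.008, 0.241]
force: [6.2, 12.0, -4.6]
width: 0.0175
```

```bash
python3 f.py|tail -2
```

```text
16.07 jigpos [ 47.9  39.9 221.5] F jig [ 9.7  8.9 -5.8] Mz [ 4.55 -2.6   0.01] yaw 13.83
16.12 jigpos [ 47.9  39.9 221.6] F jig [ 9.3 10.  -4.6] Mz [ 4.57 -2.55 -0.04] yaw 13.83
```

View pics/c4.png

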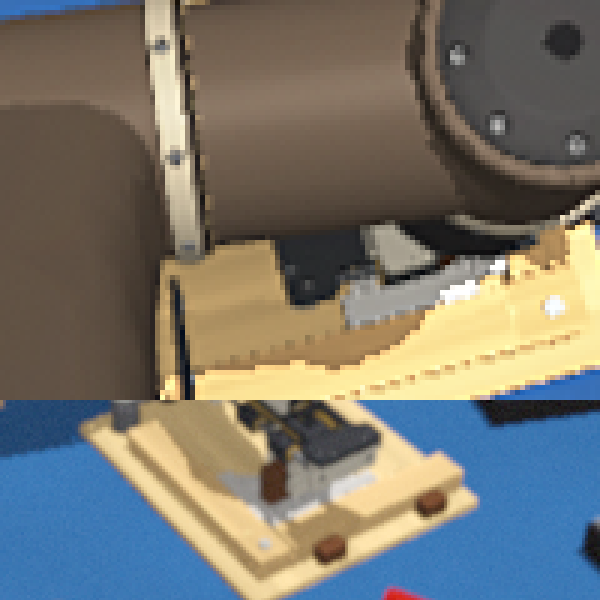

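Forces are about 10 N on each rail and rising stiffly, with the square visibly flush at both rails. One small extra push and a hold.

>>> move_arm([
  [-0.3,-0.25,0,0,0,0],
  [0,0,0,0,0,0],
  [0,0,0,0,0,0],
  [0,0,0,0,0,0],
  [0,0,0,0,0,0],
])

```text
t: 16.53
eef_pos: [0.5749, -0.1334, 0.2216]
ee_rot: [-3.141, -0.008, 0.241]
force: [7.2, 12.8, -4.8]
width: 0.0178
```

```bash
python3 f.py|tail -3
```

```text
16.58 jigpos [ 47.7  39.9 221.6] F jig [10.2 10.9 -4.2] Mz [ 5.07 -2.72  0.02] yaw 13.83
16.63 jigpos [ 47.7  39.8 221.6] F jig [ 9.5 10.8 -4.3] Mz [ 5.09 -2.75 -0.04] yaw 13.83
16.68 jigpos [ 47.7  39.9 221.6] F jig [10.  10.9 -4.2] Mz [ 5.   -2.7  -0.05] yaw 13.83
```

>>> move_arm([
  [3,1,0,0,0,0],
  [3,4,0,0,0,0],
  [3,7,5,0,0,0],
  [0,0,25,0,0,0],
  [0,0,35,0,0,0],
])

```text
t: 17.1
eef_pos: [0.5802, -0.123, 0.2836]
ee_rot: [-3.14, 0.007, 0.24]
force: [1.3, -0.4, -3.6]
width: 0.0178
```

>>> move_arm([
  [0,0,35,0,0,0],
  [0,0,30,0,0,0],
  [0,10,20,0,0,0],
  [-8,32,0,0,0,0],
  [-9,38,0,0,0,0],
])

```text
t: 17.52
eef_pos: [0.5643, -0.0438, 0.3727]
ee_rot: [3.141, -0.003, 0.237]
force: [0.7, 1.6, -4.3]
width: 0.0178
```

>>> move_arm([
  [-9,39,0,0,0,0],
  [-9,39,0,0,0,0],
  [-9,39,0,0,0,0],
  [-9,39,0,0,0,0],
  [-9,39,0,0,0,0],
])

```text
t: 17.93
eef_pos: [0.5181, 0.1532, 0.3713]
ee_rot: [3.142, -0.001, 0.24]
force: [0.5, 0.2, -3.2]
width: 0.018
```

>>> move_arm([
  [-10,39,0,0,0,0],
  [-10,39,0,0,0,0],
  [-10,39,0,0,0,0],
  [-10,39,0,0,0,0],
  [-10,38,0,0,0,0],
])

```text
t: 18.35
eef_pos: [0.468, 0.3474, 0.3713]
ee_rot: [-3.142, -0.001, 0.241]
force: [0.8, 0.0, -2.5]
width: 0.0177
```

```bash
python3 - <<'E'
from h import *
st=arm.get_state(); print(st['eef_pos'],st['ee_rot'],st['force'],st['q'].round(2))
a=save('side','s5'); b=save('top','t5'); pts('top',['mat_center','swing_rail','jig'],None); pts('side',['mat_center'],None)
cv2.imwrite('pics/c5.png',np.vstack([cv2.resize(b[100:210,100:340],(800,367),interpolation=3),cv2.resize(a[190:270,180:400],(800,291),interpolation=3)[:230]])[:,:,::-1])
E
```

```text
[0.46800442 0.34744123 0.37128776] [-3.14151002e+00 -6.07998568e-04  2.40706715e-01] [ 0.77777077  0.03961586 -2.46713191] [ 0.97  0.23 -0.25  0.   -1.09  0.84]
mat_center [143.9 194.1] 0.81 [0.4677 0.3644 0.003 ]
mat_center [190.3 232.9] 0.58 [0.3447 0.2208 0.003 ]
swing_rail [285.4 175.9] 0.81 [ 0.512  -0.075   0.0245]
jig [320.2 168.6] 0.82 [ 0.5336 -0.1833  0.    ]
mat_center [219.6 154.6] 0.78 [0.4642 0.3658 0.003 ]
```

View pics/c5.png

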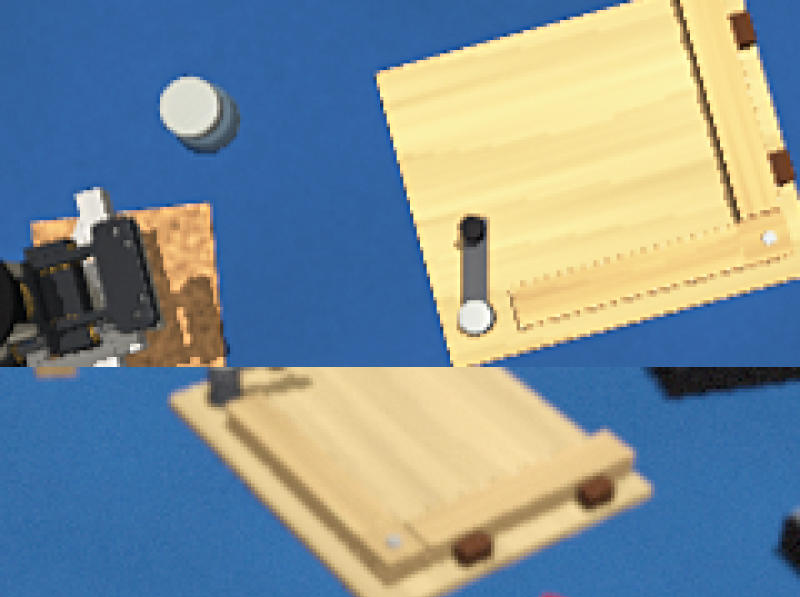

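The top half shows the square (in the gripper) over the mat, and the swinging rail now parallel to the board edges. I'll check the corner angle numerically before laying the square down.

```bash
python3 - <<'E'
from h import *
from scipy.ndimage import map_coordinates
im=cv2.cvtColor(cv2.imread('pics/t5.png'),cv2.COLOR_BGR2GRAY).astype(float)
j=np.array([.5365,-.1840]);a=np.radians(13.8);M=R.from_euler('z',a).as_matrix()[:2,:2]
def fit(name,axis,c,z,lo,hi,im=im,w=9):
    P=[]
    for s in np.arange(lo,hi,3):
        o=np.arange(-w,w+.01,.5); pts=[]
        for d in o:
            q=np.array([c+d,s] if axis=='y' else [s,c+d])/1000; pts.append(proj('top',np.append(j+M@q,z)))
        pts=np.array(pts); v=cv2.GaussianBlur(map_coordinates(im,[pts[:,1],pts[:,0]],order=1)[None],(0,0),1.5)[0]; g=np.abs(np.gradient(v)); k=g.argmax(); P.append((s,o[k],g[k]))
    P=np.array(P); p=np.polyfit(P[:,0],P[:,1],1)
    for _ in range(4):
        e=np.abs(np.polyval(p,P[:,0])-P[:,1]); g=e<max(2,1.5*np.median(e)); p=np.polyfit(P[g,0],P[g,1],1)
    print(name,'slope deg',np.degrees(p[0]).round(2),'offset mid',np.polyval(p,(lo+hi)/2).round(1),'inl',g.mean().round(2),'rms',e[g].std().round(2))
fit('swing inner','y',0,.037,10,95)
fit('swing outer','y',-38,.037,0,95)
fit('board x=-60','y',-60,.012,-40,200)
fit('board x=225','y',225,.012,0,260)
fit('fixed inner','x',0,.037,20,200)
fit('board y=-60','x',-60,.012,-40,200)
fit('board y=285','x',285,.012,-40,200)
i0=cv2.cvtColor(cv2.imread('pics/top0.png'),cv2.COLOR_BGR2GRAY).astype(float)
fit('swing outer t0','y',-33,.037,0,95,i0); fit('swing inner t0','y',7,.037,10,95,i0)
E
```

```text
swing inner slope deg 0.04 offset mid 2.9 inl 0.76 rms 0.31
swing outer slope deg -0.1 offset mid 1.7 inl 0.88 rms 0.29Traceback (most recent call last):
  File "<stdin>", line 18, in <module>
  File "<stdin>", line 10, in fit
  File "h.py", line 13, in proj
    K,T,k=camT(c,st); q=(np.linalg.inv(T)@np.append(P,1))[:3]; u=K@[q[0],-q[1],-q[2]]; return u[:2]/u[2]
          ~~~~^^^^^^
  File "h.py", line 5, in camT
    k=arm.calibration(c)
ValueError: time passes only in moves, steps and waits
```

```bash
python3 - <<'E'
from h import *
from scipy.ndimage import map_coordinates
k=arm.calibration('top');K=np.array(k['intrinsics']);Ti=np.linalg.inv(np.array(k['T']))
def pr(P): q=(Ti@np.append(P,1))[:3]; u=K@[q[0],-q[1],-q[2]]; return u[:2]/u[2]
im=cv2.cvtColor(cv2.imread('pics/t5.png'),cv2.COLOR_BGR2GRAY).astype(float)
j=np.array([.5365,-.1840]);a=np.radians(13.8);M=R.from_euler('z',a).as_matrix()[:2,:2]
def fit(name,axis,c,z,lo,hi,im=im,w=9):
    P=[]
    for s in np.arange(lo,hi,3):
        o=np.arange(-w,w+.01,.5)
        p=np.array([pr(np.append(j+M@(np.array([c+d,s] if axis=='y' else [s,c+d])/1000),z)) for d in o])
        v=cv2.GaussianBlur(map_coordinates(im,[p[:,1],p[:,0]],order=1)[None],(0,0),1.5)[0]; g=np.abs(np.gradient(v)); P.append((s,o[g.argmax()]))
    P=np.array(P); p=np.polyfit(P[:,0],P[:,1],1)
    for _ in range(4):
        e=np.abs(np.polyval(p,P[:,0])-P[:,1]); g=e<max(2,1.5*np.median(e)); p=np.polyfit(P[g,0],P[g,1],1)
    t=np.degrees(p[0])*(-1 if axis=='y' else 1)
    print(name,'yaw',round(13.8+t,2),'offset',np.polyval(p,(lo+hi)/2).round(1),'inl',g.mean().round(2))
fit('swing inner','y',0,.037,10,95)
fit('swing outer','y',-38,.037,0,95)
fit('board x=-60','y',-60,.012,-40,200)
fit('board x=225','y',225,.012,0,260)
fit('fixed inner','x',0,.037,20,200)
fit('board y=-60','x',-60,.012,-40,200)
fit('board y=285','x',285,.012,-40,200)
i0=cv2.cvtColor(cv2.imread('pics/top0.png'),cv2.COLOR_BGR2GRAY).astype(float)
fit('swing outer t0','y',-33,.037,0,95,i0); fit('swing inner t0','y',7,.037,10,95,i0)
E
```

```text
swing inner yaw 13.76 offset 2.9 inl 0.76
swing outer yaw 13.9 offset 1.7 inl 0.88
board x=-60 yaw 13.85 offset -0.3 inl 0.99
board x=225 yaw 13.89 offset 0.1 inl 1.0
fixed inner yaw 13.86 offset 0.2 inl 0.98
board y=-60 yaw 13.91 offset 0.6 inl 0.82
board y=285 yaw 13.89 offset -0.1 inl 1.0
swing outer t0 yaw 9.43 offset 1.5 inl 0.84
swing inner t0 yaw 9.95 offset 1.1 inl 0.69
```

The corner is square: the swinging rail's yaw is 13.8–13.9° against the board's 13.87°, after starting at about 9.5°. Now I lay the square down.

>>> move_arm([
  [0,14,-25,0,0,0],
  [0,14,-30,0,0,0],
  [0,0,-30,0,0,0],
  [0,0,-30,0,0,0],
  [0,0,-25,0,0,0],
])

```text
t: 19.07
eef_pos: [0.4694, 0.3719, 0.2291]
ee_rot: [3.141, 0.001, 0.239]
force: [0.4, 0.2, -3.2]
width: 0.0177
```

>>> move_arm([
  [0,0,-10,0,0,0],
  [0,0,-6,0,0,0],
  [0,0,-3,0,0,0],
  [0,0,-1,0,0,0],
  [0,0,0,0,0,0],
])

```text
t: 19.48
eef_pos: [0.4696, 0.3738, 0.212]
ee_rot: [-3.14, -0.002, 0.24]
force: [-0.8, 0.3, -3.3]
width: 0.0181
```

>>> move_arm([
  [0,0,-1,0,0,0],
  [0,0,-1,0,0,0],
  [0,0,0,0,0,0],
  [0,0,0,0,0,0],
  [0,0,0,0,0,0],
])

```text
t: 19.9
eef_pos: [0.4693, 0.3739, 0.2096]
ee_rot: [-3.141, -0.001, 0.241]
force: [-1.4, 0.3, 4.5]
width: 0.0181
```

>>> move_arm([
  [0,0,0,0,0,0],
  [0,0,0,0,0,0],
  [0,0,0,0,0,0],
  [0,0,0,0,0,0],
  [0,0,0,0,0,0],
], claw=0)

```text
t: 20.32
eef_pos: [0.4691, 0.3735, 0.2085]
ee_rot: [3.141, 0.0, 0.24]
force: [0.9, 0.5, 0.8]
width: 0.0457
```

>>> move_arm([
  [0,0,0,0,0,0],
  [0,0,0,0,0,0],
  [0,0,0,0,0,0],
  [0,0,0,0,0,0],
  [0,0,0,0,0,0],
])

```text
t: 20.73
eef_pos: [0.4691, 0.3735, 0.2086]
ee_rot: [3.142, 0.0, 0.24]
force: [0.3, -0.2, -0.3]
width: 0.0787
```

>>> move_arm([
  [0,0,20,0,0,0],
  [0,0,30,0,0,0],
  [0,0,35,0,0,0],
  [0,0,40,0,0,0],
  [0,0,35,0,0,0],
])

```text
t: 21.15
eef_pos: [0.469, 0.3733, 0.371]
ee_rot: [-3.141, -0.001, 0.241]
force: [0.3, -0.0, 1.1]
width: 0.0877
```

>>> move_arm([
  [0,-32,0,0,0,0],
  [0,-32,0,0,0,0],
  [0,-32,0,0,0,0],
  [0,-32,0,0,0,0],
  [0,-32,0,0,0,0],
])

```text
t: 21.57
eef_pos: [0.4687, 0.212, 0.3688]
ee_rot: [-3.141, -0.0, 0.241]
force: [0.6, -0.0, 0.4]
width: 0.088
```

>>> move_arm([
  [0,-32,0,0,0,0],
  [0,-32,0,0,0,0],
  [0,-32,0,0,0,0],
  [0,-32,0,0,0,0],
  [0,-32,0,0,0,0],
])

```text
t: 21.98
eef_pos: [0.4687, 0.052, 0.3689]
ee_rot: [-3.141, -0.001, 0.241]
force: [0.8, 0.1, 0.5]
width: 0.0875
```

```bash
python3 - <<'E'
from h import *
st=arm.get_state(); print(st['eef_pos'],st['q'].round(2))
a=save('wrist','w6'); pts('wrist',['clamp_knob','clamp_hinge'],st)
b=save('top','t6'); pts('top',['square_grip','square_corner','mat_center'],None)
j=np.array([.5365,-.1840]);M=R.from_euler('z',np.radians(13.87)).as_matrix()[:2,:2]
h=j+M@[-.019,.25]; print('hinge',h.round(4)); 
for t in(0,.3,1.571): print(t,(h+M@(.075*np.array([np.cos(t),-np.sin(t)]))).round(4), 'wrist px',proj('wrist',np.append(h+M@(.075*np.array([np.cos(t),-np.sin(t)])),.08),st).round(0))
cv2.imwrite('pics/c6.png',np.vstack([a[:300],cv2.resize(b[130:230,90:270],(512,284),interpolation=3)])[:,:,::-1])
E
```

```text
[0.46866064 0.05197872 0.3689219 ] [ 0.53  0.05 -0.47 -0.   -1.05  1.28]
clamp_knob [276.2 116.6] 0.89 [0.5313 0.0541 0.08  ]
clamp_hinge [251.8 190.9] 0.97 [0.4555 0.0577 0.048 ]
square_grip [138.2 190.9] 0.78 [0.4764 0.3663 0.045 ]
square_grip [318.7 169.3] 0.33 [ 0.5276 -0.1722  0.045 ]
mat_center [142.6 196. ] 0.75 [0.4618 0.3686 0.003 ]
hinge [0.4581 0.0542]
0 [0.5309 0.0721] wrist px [255. 112.]
0.3 [0.533  0.0498] wrist px [282. 116.]
1.571 [ 0.4761 -0.0187] wrist px [340. 199.]
```

View pics/c6.png

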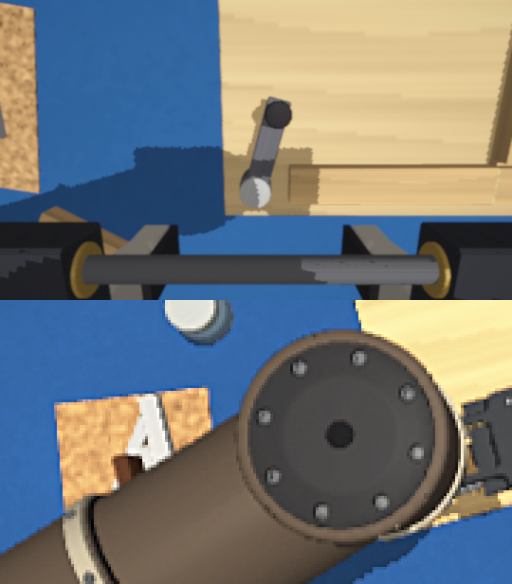

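The top half shows the knob at (278,113) and the hinge at (256,190), with the rail square to the board. The bottom half shows the square lying on the mat. The knob is at about (0.533,0.052), arm angle about 0.27. Now to grasp it.

>>> move_arm([
  [16,0,0,0,0,-5],
  [16,0,0,0,0,-5],
  [16,0,0,0,0,-5],
  [16,0,-10,0,0,0],
  [0,0,-19,0,0,0],
])

```text
t: 22.75
eef_pos: [0.5363, 0.0553, 0.3409]
ee_rot: [-3.141, -0.005, -0.02]
force: [1.1, 0.4, 0.4]
width: 0.0876
```

>>> move_arm([
  [0,0,-25,0,0,0],
  [0,0,-25,0,0,0],
  [0,0,-25,0,0,0],
  [0,0,-17,0,0,0],
  [0,0,-6,0,0,0],
])

```text
t: 23.17
eef_pos: [0.5323, 0.0543, 0.2387]
ee_rot: [3.14, 0.004, -0.02]
force: [-0.8, 0.9, -0.4]
width: 0.0877
```

>>> move_arm([
  [0,0,0,0,0,0],
  [0,0,0,0,0,0],
  [0,0,0,0,0,0],
  [0,0,0,0,0,0],
  [0,0,0,0,0,0],
], claw=255, squeeze=15)

```text
t: 23.58
eef_pos: [0.5334, 0.0538, 0.2428]
ee_rot: [-3.141, -0.002, -0.021]
force: [0.1, -1.0, 0.3]
width: 0.06
```

>>> move_arm([
  [0,0,0,0,0,0],
  [0,0,0,0,0,0],
  [0,0,0,0,0,0],
  [0,0,0,0,0,0],
  [0,0,0,0,0,0],
])

```text
t: 24.0
eef_pos: [0.5331, 0.0535, 0.2417]
ee_rot: [-3.142, -0.0, -0.021]
force: [0.5, 0.3, -0.2]
width: 0.0266
```

>>> move_arm([
  [0,0,0,0,0,0],
  [0,0,0,0,0,0],
  [0,0,0,0,0,0],
  [0,0,0,0,0,0],
  [0,0,0,0,0,0],
])

```text
t: 24.42
eef_pos: [0.5331, 0.0535, 0.2416]
ee_rot: [3.141, 0.0, -0.021]
force: [0.2, -0.2, 0.4]
width: 0.021
```

```bash
python3 - <<'E'
from h import *
st=arm.get_state(); print(st['eef_pos'],st['force'],st['moment'],st['width'])
j=np.array([.5365,-.1840]);M=R.from_euler('z',np.radians(13.87)).as_matrix()[:2,:2]; h=j+M@[-.019,.25]
d=M.T@(st['eef_pos'][:2]-h); t0=np.arctan2(-d[1],d[0]); print('r',np.hypot(*d),'t',t0)
t=np.linspace(t0,1.60,16); P=np.array([h+M@(np.hypot(*d)*np.array([np.cos(x),-np.sin(x)])) for x in t])
print(np.diff(P*1000,axis=0).round(1).tolist(),np.degrees(t[1]-t[0]))
E
```

```text
[0.53314522 0.05349207 0.24164794] [ 0.19603012 -0.20265756  0.44985351] [-0.37444009 -0.01646516  0.0870433 ] 0.02104063964319083
r 0.07502409448403183 t 0.25092489939692614
[[-0.4, -6.7], [-1.0, -6.7], [-1.6, -6.6], [-2.1, -6.4], [-2.7, -6.2], [-3.3, -5.9], [-3.8, -5.6], [-4.3, -5.2], [-4.7, -4.8], [-5.1, -4.4], [-5.5, -3.9], [-5.8, -3.4], [-6.1, -2.9], [-6.3, -2.3], [-6.5, -1.7]] 5.153087300716203
```

The knob is gripped (21 mm; radius 75 mm fits). Now I swing along the arc.

>>> move_arm([
  [-0.4,-6.7,0,0,0,-5.15],
  [-1.0,-6.7,0,0,0,-5.15],
  [-1.6,-6.6,0,0,0,-5.15],
  [-2.1,-6.4,0,0,0,-5.15],
  [-2.7,-6.2,0,0,0,-5.15],
])

```text
t: 24.83
eef_pos: [0.5252, 0.0209, 0.2416]
ee_rot: [-3.141, 0.0, -0.475]
force: [-1.7, 2.4, 0.9]
width: 0.0218
```

>>> move_arm([
  [-3.3,-5.9,0,0,0,-5.15],
  [-3.8,-5.6,0,0,0,-5.15],
  [-4.3,-5.2,0,0,0,-5.15],
  [-4.7,-4.8,0,0,0,-5.15],
  [-5.1,-4.4,0,0,0,-5.15],
])

```text
t: 25.25
eef_pos: [0.504, -0.0049, 0.2416]
ee_rot: [-3.141, 0.0, -0.925]
force: [-1.7, 4.7, 1.0]
width: 0.0213
```

>>> move_arm([
  [-5.5,-3.9,0,0,0,-5.15],
  [-5.8,-3.4,0,0,0,-5.15],
  [-6.1,-2.9,0,0,0,-5.15],
  [-4.5,-1.7,0,0,0,-4],
  [0,0,0,0,0,0],
])

```text
t: 25.67
eef_pos: [0.4813, -0.0168, 0.2416]
ee_rot: [3.141, 0.001, -1.263]
force: [-3.8, 4.0, 0.4]
width: 0.0217
```

```bash
cat > k.py <<'E'
from h import *
st=arm.get_state(); print(st['eef_pos'],st['ee_rot'],st['force'],st['moment'],st['width'])
j=np.array([.5365,-.1840]);M=R.from_euler('z',np.radians(13.87)).as_matrix()[:2,:2]; h=j+M@[-.019,.25]
d=M.T@(st['eef_pos'][:2]-h); print('r',np.hypot(*d),'t',np.arctan2(-d[1],d[0]),'Fjig',M.T@st['force'][:2])
E
python3 k.py
```

```text
[ 0.48133291 -0.0168434   0.2416246 ] [ 3.14129660e+00  7.57613100e-04 -1.26312449e+00] [-3.76859464  3.95772885  0.43931995] [1.40359748 0.97256274 0.05976221] 0.02174537989725347
r 0.07469635629140556 t 1.4969343392539514 Fjig [-2.70996471  4.74573646]
```

>>> move_arm([
  [-2,-0.5,0,0,0,-1.5],
  [-2,-0.5,0,0,0,-1.5],
  [-2,-0.5,0,0,0,-1.5],
  [0,0,0,0,0,0],
  [0,0,0,0,0,0],
])

```text
t: 26.08
eef_pos: [0.4763, -0.0182, 0.2416]
ee_rot: [3.141, 0.0, -1.336]
force: [-1.3, 3.3, 1.2]
width: 0.0215
```

```bash
python3 k.py
```

```text
[ 0.47625976 -0.01816459  0.24163936] [ 3.14135434e+00  2.28119765e-04 -1.33566325e+00] [-1.34698247  3.25537541  1.15493957] [ 1.18098561e+00  7.02635466e-01 -8.23577332e-04] 0.02149755373081879
r 0.07455971394085772 t 1.5671715589293467 Fjig [-0.52732957  3.4833539 ]
```

>>> move_arm([
  [-1,-0.2,0,0,0,0],
  [-1,-0.2,0,0,0,0],
  [0,0,0,0,0,0],
  [0,0,0,0,0,0],
  [0,0,0,0,0,0],
])

```text
t: 26.5
eef_pos: [0.4755, -0.0183, 0.2418]
ee_rot: [-3.139, 0.0, -1.337]
force: [6.3, 2.5, -6.6]
width: 0.0214
```

```bash
python3 k.py
```

```text
[ 0.47545055 -0.01829701  0.24176277] [-3.13864034e+00  1.54628245e-04 -1.33667319e+00] [ 6.2903566   2.47344598 -6.63145849] [ 0.97318179 -1.87254397  0.04169897] 0.02143943872766434
r 0.07449580333930508 t 1.5781404391631133 Fjig [6.69987704 0.8934029 ]
```

At the stop: force reversed to +6.7 N at an arm angle of 1.57. I back off the preload, release, and lift.

>>> move_arm([
  [1,0.2,0,0,0,0],
  [0,0,0,0,0,0],
  [0,0,0,0,0,0],
  [0,0,0,0,0,0],
  [0,0,0,0,0,0],
])

```text
t: 26.92
eef_pos: [0.4758, -0.0183, 0.2418]
ee_rot: [-3.14, 0.0, -1.338]
force: [4.7, 4.9, -4.9]
width: 0.0219
```

>>> move_arm([
  [0,0,0,0,0,0],
  [0,0,0,0,0,0],
  [0,0,0,0,0,0],
  [0,0,0,0,0,0],
  [0,0,0,0,0,0],
], claw=0)

```text
t: 27.33
eef_pos: [0.475, -0.0188, 0.2417]
ee_rot: [3.141, -0.0, -1.338]
force: [0.6, 0.1, 0.2]
width: 0.0492
```

>>> move_arm([
  [0,0,0,0,0,0],
  [0,0,0,0,0,0],
  [0,0,0,0,0,0],
  [0,0,0,0,0,0],
  [0,0,0,0,0,0],
])

```text
t: 27.75
eef_pos: [0.4752, -0.0186, 0.2417]
ee_rot: [3.142, -0.0, -1.338]
force: [0.2, -1.2, -0.2]
width: 0.0829
```

>>> move_arm([
  [0,0,15,0,0,0],
  [0,0,30,0,0,0],
  [0,0,40,0,0,0],
  [0,0,40,0,0,0],
  [0,0,35,0,0,0],
])

```text
t: 28.17
eef_pos: [0.475, -0.0187, 0.4043]
ee_rot: [-3.141, -0.0, -1.338]
force: [1.4, 0.1, -0.2]
width: 0.0874
```

>>> move_arm([
  [15,35,0,0,0,0],
  [15,35,0,0,0,0],
  [15,35,0,0,0,0],
  [15,35,0,0,0,0],
  [15,35,0,0,0,0],
])

```text
t: 28.58
eef_pos: [0.5505, 0.1581, 0.4019]
ee_rot: [-3.141, 0.0, -1.338]
force: [0.2, -0.1, 0.1]
width: 0.0878
```

```bash
python3 - <<'E'
from h import *
st=arm.get_state(); print(st['eef_pos'],st['force'],st['t'])
a=save('wrist','w7'); pts('wrist',['clamp_knob','clamp_hinge','swing_rail'],st)
b=save('top','t7'); pts('top',['square_grip','square_corner','mat_center','clamp_knob','clamp_hinge'],None)
s=save('side','s7'); pts('side',['clamp_knob','clamp_hinge','square_grip','mat_center'],None)
cv2.imwrite('pics/c7.png',np.vstack([cv2.resize(s[130:270,150:400],(600,336),interpolation=3),cv2.resize(b[110:210,90:340],(600,240),interpolation=3)])[:,:,::-1])
E
```

```text
[0.55050744 0.15806345 0.40192009] [ 0.24321456 -0.06045771  0.09195718] 28.5833
clamp_knob [396.9   3.4] 0.88 [ 0.4732 -0.0167  0.08  ]
clamp_hinge [373.   95.7] 0.86 [0.4582 0.0563 0.048 ]
square_grip [136.8 192.4] 0.77 [0.472  0.3706 0.045 ]
square_grip [242.2 191.1] 0.3 [0.4686 0.0546 0.045 ]
square_corner [157.1 208.3] 0.74 [0.4226 0.3244 0.    ]
square_corner [284.  173.3] 0.39 [ 0.5219 -0.072   0.    ]
clamp_knob [268.8 185.4] 0.83 [ 0.482  -0.0245  0.08  ]
clamp_hinge [240.7 195. ] 0.81 [0.4571 0.059  0.048 ]
clamp_hinge [157.4 206.3] 0.32 [0.4291 0.3078 0.048 ]
clamp_knob [251.9 194. ] 0.76 [ 0.4717 -0.0229  0.08  ]
clamp_hinge [241.4 191.2] 0.67 [0.4566 0.0454 0.048 ]
square_grip [217.5 144.2] 0.81 [0.4611 0.3752 0.045 ]
mat_center [219.4 155.6] 0.62 [0.4615 0.3589 0.003 ]
```

View pics/c7.png

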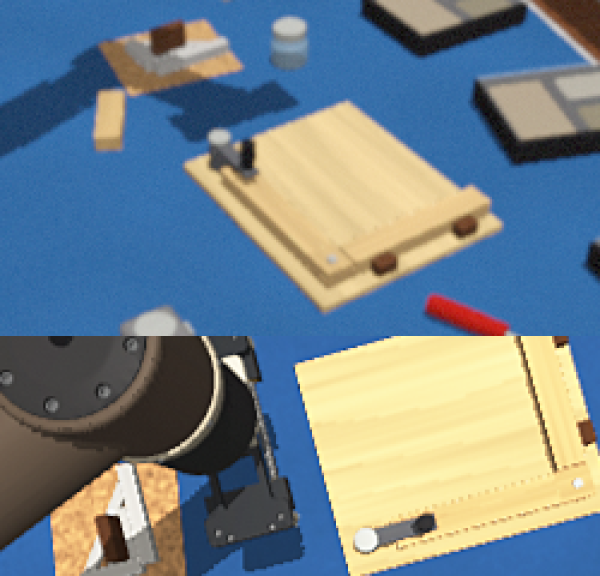

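The square lies on the mat, the clamp arm is over the rail end, the rail is parallel to the board edges, and the bystanders are in place. I hand it in.

```bash
python3 -c "
from station import arm
print(arm.job_done())"
```

```text
the job is handed in; nothing more can be done
None
```

The job is done and handed in at about 28.6 s of robot time; the hand-in gives no verdict.

- **Pressing the corner:** I held the square against the rails at about 10 N (swinging rail) and 11 N (fixed rail) for more than 0.5 s. The swinging rail moved from about 9.5° to 13.8–13.9°, against 13.87° for the board and fixed rail. I measured that after lifting the square away and before moving the clamp. After the clamp closed, I checked the rail only by eye, and it still looked parallel to the board edge.
- **Square on the mat:** It is released and lying flat, with its grip about 1 cm from the mat centre I measured. My estimates of that centre differed by up to 2 cm (y = 0.36–0.38 m), still well inside the 40 mm limit.
- **Clamp arm:** I swung it by the knob until the force reversed at the stop, at about 1.57 rad. In the last pictures the knob is within about 3 mm (wrist camera) to 8 mm (top camera) of its closed position.
- **Surroundings:** In the last pictures the robot touches nothing, and the bystanders in view looked unmoved. I judged that by eye and did not measure their positions again.

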